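Find the filled box weight by feel and load the glue press

TASK

Three wooden box weights on the joiner's bench look exactly alike, but only one is filled with steel. Lift them to feel which it is: stand the filled one upright in the middle of the spring-lifted platen of the glue press, so that it presses the platen fully down, and stand the two empty ones upright in the low dark wooden tray. Set them down rather than drop them, never leave an empty one standing on the platen, and do not disturb the glue bottle, the brush or the sanding block.

Things in the scene. Friction and masses are not known exactly. Their poses are not given: they have to be found in the camera images.
- weight_1: closed light-brown wooden box weight, 90 mm long (its x), 52 mm wide (its y), 70 mm high, reddish-brown lid, four tiny screw heads; length roughly away from the robot. Origin: centre of the underside, z up. All three look alike: one of them (any) is filled with steel, about 0.64 kg in all, the other two are empty, about 0.16 kg; each varies by some 15 %.
- weight_2: closed light-brown wooden box weight, 90 mm long (its x), 52 mm wide (its y), 70 mm high, reddish-brown lid, four tiny screw heads; length roughly away from the robot. Origin: centre of the underside, z up. All three look alike: one of them (any) is filled with steel, about 0.64 kg in all, the other two are empty, about 0.16 kg; each varies by some 15 %.
- weight_3: closed light-brown wooden box weight, 90 mm long (its x), 52 mm wide (its y), 70 mm high, reddish-brown lid, four tiny screw heads; length roughly away from the robot. Origin: centre of the underside, z up. All three look alike: one of them (any) is filled with steel, about 0.64 kg in all, the other two are empty, about 0.16 kg; each varies by some 15 %.
- press: glue press: a fixed medium-brown wooden board 150 x 110 mm, 18 mm thick, with a plywood platen 120 mm (x) by 90 mm (y), 12 mm thick, carried over it by four corner springs. Origin: centre of the underside of the board on the bench; z up. Either side of the bench; the tray is on the other.
- platen_top (a point): centre of the platen's flat top face (120 x 90 mm, no rim); 56 mm above the bench when unloaded, 44 mm when fully down. Axes as the press; z up.
- platen (a joint): how far the platen is pressed down, m: 0 = up, 0.012 = fully down on its stop. It takes about 4 N; an empty weight sinks it only about 1 to 2 mm, the filled one takes it fully down.
- tray: fixed low open tray of dark wood, outside 140 mm (its x) by 212 mm (its y), 30 mm high, walls 6 mm; room for two weights side by side along its y, each with its length along the tray's x (about 50 mm either side of the middle). Origin: centre of the underside, z up.
- tray_in (a point): centre of the tray's inner floor, about 6 mm above the bench; axes as the tray.
- glue_bottle: bystander: white squeeze bottle with a blue nozzle, 64 mm across, 215 mm high, standing beyond the weights; origin at the centre of its underside.
- bench_brush: bystander: wooden bench brush, about 97 x 45 mm, 51 mm high, bristles up, lying beyond the weights; origin under the brush head.
- sanding_block: bystander: cork sanding block 45 x 85 mm, 34 mm high, beyond the weights; origin at the centre of its underside.
Not all that is in view belongs to the job. What is shaped like the weight_3 but pink or yellow is not meant.

How it is judged:
At the end, for the whole second after the job is handed in: One weight, the filled one, stands upright on the platen within 20 mm of its centre and the platen is pressed at least 10 mm down; the other two stand upright on the floor of the tray; all at rest and released (value of joint platen above 0.01 m and linear speed of each of weight_1, weight_2, weight_3 below 0.02 m/s and ((horizontal distance between weight_1 and platen_top below 0.02 m and z of weight_1 in the frame of platen_top between -0.006 and 0.006 m and angle between each of weight_1, weight_2, weight_3's own z axis and vertical below 0.12 rad and x of weight_2 in the frame of tray_in between -0.05 and 0.05 m and y of weight_2 in the frame of tray_in between -0.085 and 0.085 m and z of weight_2 in the frame of tray_in between -0.006 and 0.006 m and x of weight_3 in the frame of tray_in between -0.05 and 0.05 m and y of weight_3 in the frame of tray_in between -0.085 and 0.085 m and z of weight_3 in the frame of tray_in between -0.006 and 0.006 m) or (horizontal distance between weight_2 and platen_top below 0.02 m and z of weight_2 in the frame of platen_top between -0.006 and 0.006 m and angle between each of weight_2, weight_1, weight_3's own z axis and vertical below 0.12 rad and x of weight_1 in the frame of tray_in between -0.05 and 0.05 m and y of weight_1 in the frame of tray_in between -0.085 and 0.085 m and z of weight_1 in the frame of tray_in between -0.006 and 0.006 m and x of weight_3 in the frame of tray_in between -0.05 and 0.05 m and y of weight_3 in the frame of tray_in between -0.085 and 0.085 m and z of weight_3 in the frame of tray_in between -0.006 and 0.006 m) or (horizontal distance between weight_3 and platen_top below 0.02 m and z of weight_3 in the frame of platen_top between -0.006 and 0.006 m and angle between each of weight_3, weight_1, weight_2's own z axis and vertical below 0.12 rad and x of weight_1 in the frame of tray_in between -0.05 and 0.05 m and y of weight_1 in the frame of tray_in between -0.085 and 0.085 m and z of weight_1 in the frame of tray_in between -0.006 and 0.006 m and x of weight_2 in the frame of tray_in between -0.05 and 0.05 m and y of weight_2 in the frame of tray_in between -0.085 and 0.085 m and z of weight_2 in the frame of tray_in between -0.006 and 0.006 m))); the robot touches nothing.
It fails at once if an empty weight is left standing on the platen ((contact force between weight_1 and press above 0.5 N and contact force between weight_1 and the fingers below 0.05 N and linear speed of weight_1 below 0.005 m/s and value of joint platen below 0.006 m) or (contact force between weight_2 and press above 0.5 N and contact force between weight_2 and the fingers below 0.05 N and linear speed of weight_2 below 0.005 m/s and value of joint platen below 0.006 m) or (contact force between weight_3 and press above 0.5 N and contact force between weight_3 and the fingers below 0.05 N and linear speed of weight_3 below 0.005 m/s and value of joint platen below 0.006 m)).
It fails at once if a weight is dropped (falls freely by about 15 mm or more) ((linear speed of weight_1 above 0.55 m/s and contact force between weight_1 and the fingers below 0.05 N) or (linear speed of weight_2 above 0.55 m/s and contact force between weight_2 and the fingers below 0.05 N) or (linear speed of weight_3 above 0.55 m/s and contact force between weight_3 and the fingers below 0.05 N)).
It fails at once if a bystander is moved more than 20 mm (distance of any of glue_bottle, bench_brush, sanding_block from where it was at the start of the episode above 0.02 m).
It also fails if it takes over 66 s, if anything falls off the work surface, if the arm or the gripper's body presses on something with over 40 N, if the wrist force passes 120 N, or if a joint passes its speed limit or range.

ROBOT

A 6-joint arm with a two-finger parallel gripper is mounted at the origin on the work surface. World frame = base frame: x ahead of the robot, y to its left, z up, the work surface at z = 0. Lengths are in m, angles in rad, forces in N, time in s.
With the tool pointing down it reaches from about 0.4 to 0.825 m from the base axis. Payload 7 kg.
Tool frame: the origin (TCP) lies on the centre line of the jaws, within the pads' length; the fingertips stand 22 mm ahead of it and the grasp point (between the pads) lies 3 mm ahead of it; z points along the fingers, y is the line along which they close (so a half turn about z gives the same grasp; the last joint's range is limited). The gripper opens to 88 mm and grips with 3 to 60 N. Pads are 19 mm wide; open, the fingers measure 130 mm over their backs; the gripper's body (78 mm by 193 mm) begins 47 mm behind the grasp point.
Start: joints at [1.494, 0.359, 0.012, 0, -1.224, -0.288], TCP at [0.241, 0.631, 0.249] pointing down, gripper open.
Joint ranges: [-3.07, 3.07], [-1.43, 2.12], [-1.02, 1.25], [-3.03, 1.67], [-3.05, -0], [-3.03, 3.03]. Speed limits (rad/s): [2.39, 2.39, 3.01, 3.14, 3.14, 3.14].

INTERFACE

Orientations are given as [roll, pitch, yaw] about the fixed x, y, z axes, in that order (R = Rz(yaw) Ry(pitch) Rx(roll)).
In Python, from station import arm gives the robot as it stands.
- The arm moves only by the tool arm_command, never from a script. Its argument "series" is one flat list of numbers, 7 for each row, row after row: the turn, a rotation vector about the tool's x, y, z each as a share of 90 degrees, from -1 to 1, then the shift along the tool's x, y, z each as a share of 0.1 m, from -1 to 1, then the opening, from 0 (shut) to 1 (fully open). A call has 1 to 8 rows; each row is the pose to reach, as a shift and turn from the pose commanded when the call began, along the tool's axes at that moment; what a row does not reach only later rows make up. A row lasts 1/8 s, in which the tool goes at most 62.5 mm and 10.7 degrees, less where a joint would pass 70% of its speed; a pose out of reach is approached as far as the arm can. A call with a number of a shift or a turn outside -1 to 1 is refused whole. A call with a gripper value outside its range is refused whole. The fingers move at their own pace and stop on an object; "force" is the grip in N (left out, the last holds). Time passes only in rows, so rows that repeat a pose let the fingers close. It gives the time, the measured TCP pose, the force, the opening and the grip force at its end, in the units of the state.
- arm.get_state(): the state, without advancing time (a new reading comes with each control period).
- arm.grab_frame(name): name is "scene" or "top" or "wrist"; returns the picture (400x640x3 uint8, blue, green, red); there is no depth.
- arm.camera_model(name): a dict with "fovy" (degrees; the focal length in pixels is half the picture's height over the tangent of half this angle, whatever the lens; pixels are square), "cx", "cy" (the principal point, pixels), "D" ([k1, k2, p1, p2, k3] as OpenCV has them; the pictures are not rectified), "pose" (4x4, takes a point from camera to world coordinates). Camera axes: x right, y down, z forward; pixel columns grow to the right and rows downward; lengths in m; the calibration is good to about 2 mm. A picture is of the moment at which its call begins: read the wrist's pose just before it. camera_model takes no time and is no camera call; for the wrist camera it gives the pose at the moment of the call.
- arm.job_done(): hands the job in; it is judged then, once.
The state is a dict: "t": time; "q": joint angles; "qd": joint speeds; "joint_efforts": joint torques, N m; "eef_pos": TCP position; "ee_rot": TCP orientation; "force": force on the tool from outside, world axes, zero at the start; "moment": the same for the moment, N m; "width": finger opening in m; "gripper_force": force on a finger pad.
Only numpy, scipy, OpenCV 4.12 (cv2) and the standard library are available. Lean on these libraries where they do the work, as an engineer would, in place of code of your own. Each camera call takes 0.05 s, during which the arm holds its last target. There are 200 camera calls.

## Working session

There is one attempt and no reset: what is moved stays moved. The work goes in short steps, Python scripts to look and compute and a tool call to move; the robot and the scene stay as the last step left them, time stands still between calls to the robot, and variables do not carry over. Pictures are saved under pics/ and viewed, at most 10 in all, crops included, and the job is handed in when it is done.

Besides the shell and the picture viewer there is one more tool, called after ">>>" as name(argument=value, ...), one argument or row to a line, values as JSON. arm_command: Moves the arm, as the interface text tells. Its arguments: {"type":"object","properties":{"series":{"type":"array"},"force":{"type":"number"}},"required":["series"]}

```bash
mkdir -p pics; ls
python3 - <<'E'
from station import arm
import cv2,numpy as np
for n in("scene","top"):
    f=arm.grab_frame(n);cv2.imwrite(f"pics/{n}0.png",f)
    m=arm.camera_model(n);print(n,m)
print(arm.get_state())
E
```

```text
pics
scene {'fovy': 43.920927446457526, 'cx': 316.75121326461436, 'cy': 205.46960724677984, 'D': array([-0.08220409,  0.        ,  0.        ,  0.        ,  0.        ]), 'pose': array([[ 0.27198674,  0.80411331, -0.52860665,  1.33928313],
       [ 0.96227485, -0.22322068,  0.15556232, -0.23622187],
       [ 0.0070938 , -0.55097578, -0.83449109,  1.26214861],
       [ 0.        ,  0.        ,  0.        ,  1.        ]])}
top {'fovy': 42.624300490041676, 'cx': 319.7884622422587, 'cy': 195.33499718278296, 'D': array([0.02047147, 0.        , 0.        , 0.        , 0.        ]), 'pose': array([[-0.00876007, -0.97114996,  0.23830864,  0.32135062],
       [-0.99995583,  0.00769607, -0.00539485,  0.01204942],
       [ 0.00340516, -0.23834537, -0.97117449,  1.18890395],
       [ 0.        ,  0.        ,  0.        ,  1.        ]])}
{'t': 0.1, 'q': array([ 1.49408179e+00,  3.59296704e-01,  1.11908580e-02, -3.10243852e-04,
       -1.22408771e+00, -2.88132651e-01]), 'qd': array([-0.00195955, -0.00092796,  0.002675  ,  0.00083183,  0.00065577,
       -0.0009052 ]), 'joint_efforts': array([-1.26410407e-03, -5.84162486e+01,  2.93748969e+01,  7.01526403e+00,
        1.01389509e-02, -6.01356601e-05]), 'eef_pos': array([0.24070322, 0.6302141 , 0.24774562]), 'ee_rot': array([ 3.14017014e+00, -1.17430924e-04, -3.64952730e-01]), 'force': array([-0.86504866, -0.18300702, -0.13232693]), 'moment': array([-0.00367294,  0.0375699 , -0.03053308]), 'gripper_force': 0.0, 'width': 0.08782379015771719}
```

View pics/top0.png

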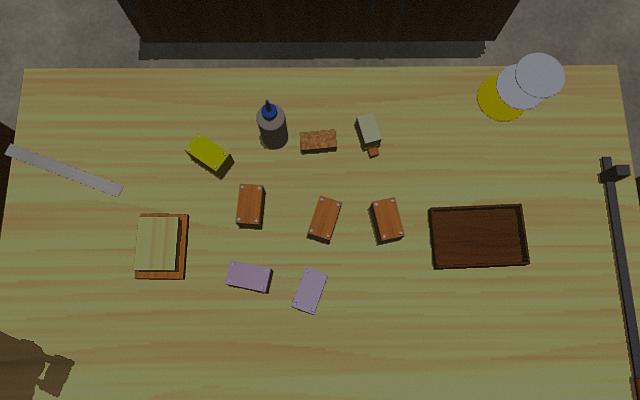

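View pics/scene0.png

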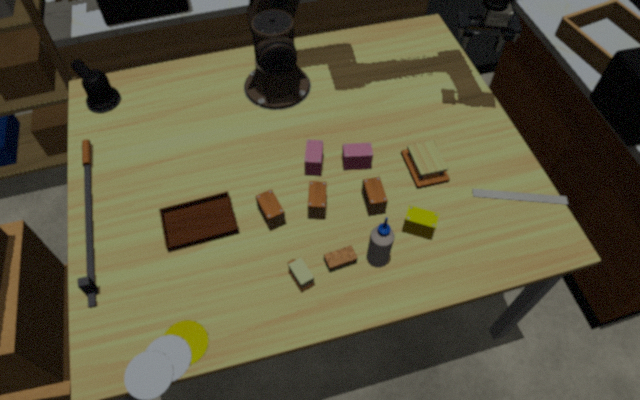

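The top view shows three reddish-lidded boxes at (250,205), (324,219) and (387,220). Boxes that could be mistaken for them are pink at (249,277) and (310,290) and yellow at (209,154); the cork block at (318,140) is a bystander. I choose the three reddish-brown ones. The press is at (160,246) and the tray at (479,237). Next I measure them and check in a close crop.

```bash
cat > h.py <<'E'
from station import arm
import cv2,numpy as np
def K(m):
    f=200/np.tan(np.radians(m["fovy"]/2));return np.array([[f,0,m["cx"]],[0,f,m["cy"]],[0,0,1.]])
def cast(m,px,z):
    u=cv2.undistortPoints(np.float64(px).reshape(-1,1,2),K(m),m["D"]).reshape(-1,2)
    d=np.c_[u,np.ones(len(u))]@m["pose"][:3,:3].T;o=m["pose"][:3,3]
    return o+d*((z-o[2])/d[:,2])[:,None]
def proj(m,P):
    T=np.linalg.inv(m["pose"]);r,_=cv2.Rodrigues(T[:3,:3])
    return cv2.projectPoints(np.float64(P).reshape(-1,3),r,T[:3,3],K(m),m["D"])[0].reshape(-1,2)
def rect(P):  # world xy pts -> centre, long, short, yaw of long side
    (c,(w,h),a)=cv2.minAreaRect(np.float32(P[:,:2]*1000))
    if w<h:w,h,a=h,w,a+90
    return np.round(c,1),round(w,1),round(h,1),round((a+90)%180-90,1)
E
python3 - <<'E'
from h import *
f=cv2.imread("pics/top0.png");m=arm.camera_model("top")
hsv=cv2.cvtColor(f,cv2.COLOR_BGR2HSV)
for p in[(250,205),(250,221),(324,219),(387,220),(392,240),(376,225),(158,240),(183,240),(155,275),(479,237),(432,236),(200,240),(350,200),(241,220)]:print(p,hsv[p[1],p[0]])
def go(name,lo,hi,z,roi):
    x0,y0,x1,y1=roi
    k=np.zeros(f.shape[:2],np.uint8);k[y0:y1,x0:x1]=cv2.inRange(hsv,lo,hi)[y0:y1,x0:x1]
    k=cv2.morphologyEx(k,cv2.MORPH_CLOSE,np.ones((5,5)))
    for c in cv2.findContours(k,0,2)[0]:
        if cv2.contourArea(c)>300:
            print(name,rect(cast(m,c.reshape(-1,2),z)))
            b=cv2.boxPoints(cv2.minAreaRect(c));print(b.round(0).tolist())
go("lid",(0,120,110),(14,255,255),.07,(220,170,420,255))
go("tray",(0,60,0),(20,255,95),.03,(420,190,540,280))
c=cv2.resize(f[165:300,120:420],None,fx=2.6,fy=2.6,interpolation=2);cv2.imwrite("pics/crop.png",c)
E
```

```text
(250, 205) [ 14 185 124]
(250, 221) [ 13 180 126]
(324, 219) [ 14 183 120]
(387, 220) [ 14 184 122]
(392, 240) [ 24 132  31]
(376, 225) [23 97 42]
(158, 240) [ 29  91 129]
(183, 240) [ 15 195 124]
(155, 275) [ 15 191 108]
(479, 237) [ 12 161  65]
(432, 236) [15 82 25]
(200, 240) [ 31  90 130]
(350, 200) [ 31  94 130]
(241, 220) [ 14 202 124]
lid (array([ 542.7, -145.1]), 88.6, 51.4, 11.7)
[[372.0, 201.0], [395.0, 196.0], [404.0, 235.0], [381.0, 240.0]]
lid (array([546.2,  -3.6]), 88.9, 50.2, -18.4)
[[307.0, 232.0], [319.0, 195.0], [341.0, 202.0], [329.0, 239.0]]
lid (array([578.9, 164.8]), 88.9, 50.3, -4.5)
[[236.0, 222.0], [239.0, 183.0], [262.0, 185.0], [258.0, 224.0]]
tray (array([ 507.9, -353.4]), 220.0, 143.2, -87.9)
[[427.0, 208.0], [526.0, 203.0], [529.0, 265.0], [430.0, 270.0]]
```

View pics/crop.png

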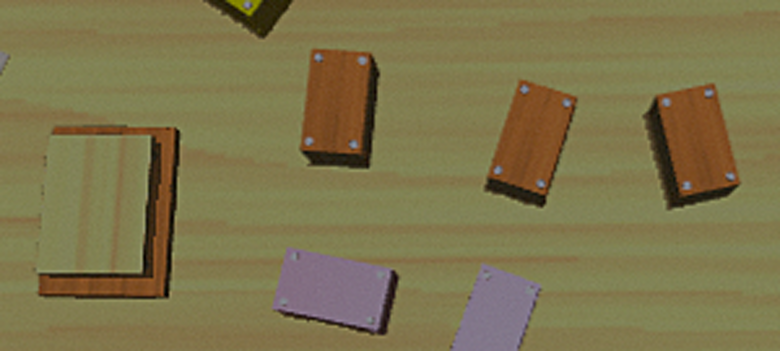

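Three reddish lids confirmed in the crop, each about 89x51 mm at z=0.07, which matches the given size. The platen corners in the crop are (48,135), (153,135), (143,272) and (38,272). Next I measure the platen and compute the first move.

```bash
cat >> h.py <<'E'
def goal(x,y,z,yaw_deg,s=None):
    s=s or arm.get_state();from scipy.spatial.transform import Rotation as R
    r=R.from_euler("xyz",s["ee_rot"]);g=R.from_euler("xyz",[np.pi,0,np.radians(yaw_deg)])
    print("shift/0.1",np.round(r.inv().apply(np.array([x,y,z])-s["eef_pos"])/.1,3),"turn/90",np.round((r.inv()*g).as_rotvec()/(np.pi/2),3),"t",s["t"])
E
python3 - <<'E'
from h import *
m=arm.camera_model("top")
c=lambda l:np.array(l)/2.6+[120,165]
for n,l,z in(("platen",[(48,135),(153,135),(143,272),(38,272)],.056),("board",[(52,127),(180,128),(167,297),(38,295)],.018)):
    P=cast(m,c(l),z);print(n,P[:,:2].round(3).tolist(),rect(P))
print("bottle,brush,cork",cast(m,[(273,143),(369,145),(318,150)],0).round(3).tolist())
goal(.579,.165,.20,-4.5)
E
```

```text
platen [[0.553, 0.413], [0.552, 0.323], [0.434, 0.324], [0.435, 0.412]] (array([493.5, 368.4]), 117.6, 90.2, -0.5)
board [[0.568, 0.423], [0.566, 0.31], [0.416, 0.313], [0.419, 0.424]] (array([492. , 367.8]), 149.5, 113.9, -0.9)
bottle,brush,cork [[0.746, 0.119, 0.0], [0.739, -0.116, 0.0], [0.727, 0.009, 0.0]]
shift/0.1 [4.82  3.138 0.482] turn/90 [ 0.001  0.    -0.182] t 0.1
```

>>> arm_command(
  series=[0,0,0,0.964,0.628,0.096,1,0,0,0,0.964,0.628,0.096,1,0,0,0,0.964,0.628,0.096,1],
  force=25,
)

```text
t: 0.48
eef_pos: [0.31, 0.5345, 0.2387]
ee_rot: [3.14, 0.0, -0.368]
force: [-0.1, 1.0, 0.0]
width: 0.0877
gripper_force: 0.0
```

>>> arm_command(
  series=[0,0,0,0.964,0.628,0.096,1,0,0,0,0.964,0.628,0.096,1,0,0,0,0.964,0.628,0.096,1],
)

```text
t: 0.85
eef_pos: [0.3772, 0.4422, 0.229]
ee_rot: [3.141, 0.0, -0.368]
force: [0.3, -0.6, -0.0]
width: 0.0876
gripper_force: 0.0
```

>>> arm_command(
  series=[0,0,0,0.964,0.628,0.096,1,0,0,0,0.964,0.628,0.096,1,0,0,0,0.964,0.628,0.096,1],
)

```text
t: 1.23
eef_pos: [0.4448, 0.3497, 0.2193]
ee_rot: [3.141, 0.0, -0.368]
force: [-0.6, -0.2, 0.3]
width: 0.0878
gripper_force: 0.0
```

>>> arm_command(
  series=[0,0,0,0.964,0.628,0.096,1,0,0,0,0.964,0.628,0.096,1,0,0,0,0.964,0.628,0.096,1],
)

```text
t: 1.6
eef_pos: [0.5125, 0.2571, 0.2095]
ee_rot: [3.141, 0.0, -0.368]
force: [-0.8, 0.2, -0.2]
width: 0.0874
gripper_force: 0.0
```

>>> arm_command(
  series=[0,0,-0.182,0.964,0.628,0.096,1,0,0,-0.182,0.964,0.628,0.096,1,0,0,-0.182,0.964,0.628,0.096,1,0,0,-0.182,0.964,0.628,0.096,1,0,0,-0.182,0.964,0.628,0.096,1],
)

```text
t: 2.22
eef_pos: [0.5787, 0.1669, 0.2008]
ee_rot: [-3.141, -0.0, -0.078]
force: [-0.1, -0.1, 0.2]
width: 0.0876
gripper_force: 0.0
```

```bash
python3 -c "
from h import *
s=arm.get_state();print(s['eef_pos'],s['ee_rot'],s['force']);goal(.579,.165,.054,-4.5)
f=arm.grab_frame('wrist');cv2.imwrite('pics/w1.png',f)
m=arm.camera_model('wrist');print(proj(m,[[.579,.165,.07]]))"
```

```text
[0.57865221 0.16691452 0.20078243] [-3.14123479e+00 -2.97147114e-04 -7.75539282e-02] [-0.07528526 -0.13703095  0.17253794]
shift/0.1 [0.005 0.019 1.468] turn/90 [-0.    -0.     0.001] t 2.225
[[326.81873034 194.21156072]]
```

View pics/w1.png

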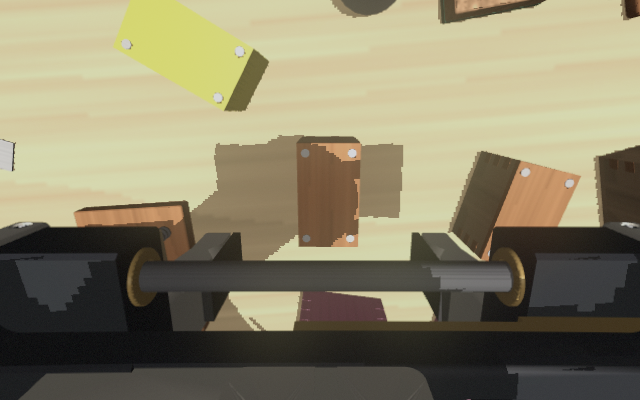

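The wrist view shows the box lid centred at about (329,194) against a predicted (327,194), between the fingers. I descend.

>>> arm_command(
  series=[0,0,0,0,0.02,0.9,1,0,0,0,0,0.02,0.9,1,0,0,0,0,0.02,0.9,1],
)

```text
t: 2.65
eef_pos: [0.5773, 0.1635, 0.1088]
ee_rot: [3.139, 0.003, -0.078]
force: [-0.8, -0.3, 0.5]
width: 0.0876
gripper_force: 0.0
```

>>> arm_command(
  series=[0,0,0,0,0,0.3,1,0,0,0,0,0,0.57,1,0,0,0,0,0,0.57,1,0,0,0,0,0,0.57,0,0,0,0,0,0,0.57,0,0,0,0,0,0,0.57,0,0,0,0,0,0,0.57,0,0,0,0,0,0,0.57,0],
)

```text
t: 3.65
eef_pos: [0.5793, 0.1635, 0.0541]
ee_rot: [-3.141, -0.001, -0.079]
force: [-1.2, 0.6, 3.8]
width: 0.0522
gripper_force: 25.0
```

>>> arm_command(
  series=[0,0,0,0,0,-0.1,0,0,0,0,0,0,-0.4,0,0,0,0,0,0,-0.8,0,0,0,0,0,0,-1,0,0,0,0,0,0,-1,0,0,0,0,0,0,-1,0,0,0,0,0,0,-1,0,0,0,0,0,0,-1,0],
)

```text
t: 4.65
eef_pos: [0.5786, 0.163, 0.1526]
ee_rot: [3.141, 0.001, -0.079]
force: [-1.3, -0.2, -1.3]
width: 0.052
gripper_force: 25.0
```

```bash
python3 -c "
from h import *
for i in range(3):
  s=arm.get_state();print(s['eef_pos'],s['force'],s['width'],s['gripper_force']);arm.grab_frame('wrist')
goal(.493,.368,.154,-.6);goal(.509,-.307,.154,2.1)"
```

```text
[0.57857145 0.16301944 0.15260504] [-1.34409628 -0.2014979  -1.2605243 ] 0.05195937117573267 24.99973475933075
[0.57868944 0.1631     0.15277084] [ 0.17097042 -0.72717829 -0.93199928] 0.05196871792502714 24.999767616391182
[0.57876577 0.16316805 0.15297883] [ 0.35980328  0.58743766 -1.77736836] 0.05205046780296683 24.999810978770256
shift/0.1 [-1.017 -1.974 -0.009] turn/90 [ 0.     0.    -0.044] t 4.8
shift/0.1 [-0.326  4.742 -0.006] turn/90 [ 0.     0.    -0.074] t 4.8
```

Lift force is about 1.3 N, so this one is empty. It goes to the tray, far slot at (.511, -.405).

>>> arm_command(
  series=[0,0,0,-0.038,0.5,0,0,0,0,0,-0.038,0.953,0,0,0,0,0,-0.038,0.953,0,0],
)

```text
t: 5.18
eef_pos: [0.5669, 0.0661, 0.1535]
ee_rot: [3.141, 0.001, -0.082]
force: [1.1, 1.1, -1.3]
width: 0.0518
gripper_force: 25.0
```

>>> arm_command(
  series=[0,0,0,-0.038,0.5,0,0,0,0,0,-0.038,0.953,0,0,0,0,0,-0.038,0.953,0,0],
)

```text
t: 5.55
eef_pos: [0.5559, -0.0281, 0.1535]
ee_rot: [3.141, 0.0, -0.082]
force: [0.1, 0.6, -1.7]
width: 0.0518
gripper_force: 25.0
```

>>> arm_command(
  series=[0,0,0,-0.038,0.5,0,0,0,0,0,-0.038,0.953,0,0,0,0,0,-0.038,0.953,0,0],
)

```text
t: 5.92
eef_pos: [0.545, -0.1223, 0.1534]
ee_rot: [3.141, 0.0, -0.081]
force: [0.1, 0.9, -2.3]
width: 0.0518
gripper_force: 25.0
```

>>> arm_command(
  series=[0,0,0,-0.038,0.5,0,0,0,0,0,-0.038,0.953,0,0,0,0,0,-0.038,0.953,0,0],
)

```text
t: 6.3
eef_pos: [0.534, -0.2167, 0.1534]
ee_rot: [3.141, -0.0, -0.081]
force: [-0.2, 0.8, -1.2]
width: 0.0518
gripper_force: 25.0
```

>>> arm_command(
  series=[0,0,0,-0.038,0.5,0,0,0,0,0,-0.038,0.953,0,0,0,0,0,-0.038,0.953,0,0],
)

```text
t: 6.68
eef_pos: [0.5229, -0.3111, 0.1532]
ee_rot: [3.141, 0.0, -0.081]
force: [-0.7, 0.1, -1.8]
width: 0.0519
gripper_force: 25.0
```

>>> arm_command(
  series=[0,0,-0.074,-0.038,0.5,0,0,0,0,-0.074,-0.038,0.953,0,0,0,0,-0.074,-0.038,0.953,0,0,0,0,-0.074,-0.038,0.953,0,0,0,0,-0.074,-0.038,0.953,0,0,0,0,-0.074,-0.038,0.953,0,0],
)

```text
t: 7.42
eef_pos: [0.5117, -0.4039, 0.1538]
ee_rot: [3.142, -0.0, 0.039]
force: [0.0, -0.3, -0.5]
width: 0.052
gripper_force: 25.0
```

Run:
```python
from h import *
s=arm.get_state();print(s['eef_pos'],s['force'],s['width']);goal(.511,-.405,.060,2.1)
f=arm.grab_frame('wrist');m=arm.camera_model('wrist')
cy,sy=np.cos(.037),np.sin(.037)
P=np.array([[.509+cy*a-sy*b,-.357+sy*a+cy*b,.03] for a,b in((.07,.106),(.07,-.106),(-.07,-.106),(-.07,.106))])
cv2.polylines(f,[np.int32(proj(m,P))],True,(0,255,0),1)
cv2.imwrite('pics/w2.png',f)
```

```text
[ 0.5116871  -0.40386545  0.15383821] [ 0.00788142 -0.25010484 -0.50417598] 0.051971665646493456
shift/0.1 [-0.008  0.011  0.938] turn/90 [ 0.    -0.     0.001] t 7.425
```

View pics/w2.png

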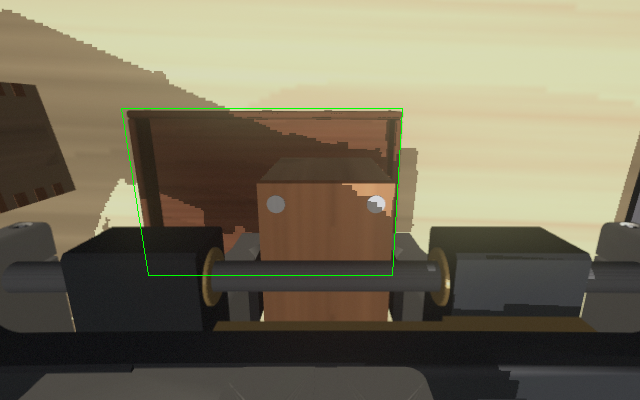

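The outline fits the tray rim, and the box hangs over the right half. I lower it and release.

>>> arm_command(
  series=[0,0,0,0,0,0.4,0,0,0,0,0,0,0.7,0,0,0,0,0,0,0.84,0,0,0,0,0,0,0.9,0,0,0,0,0,0,0.92,0,0,0,0,0,0,0.935,0,0,0,0,0,0,0.94,0,0,0,0,0,0,0.94,0],
)

```text
t: 8.48
eef_pos: [0.5114, -0.4051, 0.0601]
ee_rot: [3.141, -0.001, 0.037]
force: [0.2, -0.4, -0.7]
width: 0.0518
gripper_force: 25.0
```

>>> arm_command(
  series=[0,0,0,0,0,0,0.75,0,0,0,0,0,0,0.75,0,0,0,0,0,0,0.75,0,0,0,0,0,0,0.75],
)

```text
t: 8.98
eef_pos: [0.5111, -0.405, 0.0596]
ee_rot: [3.142, -0.0, 0.037]
force: [-0.4, -0.2, 0.5]
width: 0.0653
gripper_force: 0.0
```

>>> arm_command(
  series=[0,0,0,0,0,-0.3,0.75,0,0,0,0,0,-0.95,0.75,0,0,0,0,0,-0.95,1,0,0,0,0,0,-0.95,1],
)

```text
t: 9.48
eef_pos: [0.5112, -0.4049, 0.155]
ee_rot: [3.141, -0.001, 0.037]
force: [-0.5, -0.3, -1.7]
width: 0.0803
gripper_force: 0.0
```

```bash
python3 -c "
from h import *
goal(.543,-.145,.154,11.7)"
```

```text
shift/0.1 [ 0.414 -2.585  0.01 ] turn/90 [ 0.    -0.001 -0.106] t 9.475
```

>>> arm_command(
  series=[0,0,0,0.138,-0.862,0,1,0,0,0,0.138,-0.862,0,1,0,0,0,0.138,-0.862,0,1],
)

```text
t: 9.85
eef_pos: [0.5213, -0.3165, 0.1533]
ee_rot: [-3.141, 0.002, 0.039]
force: [1.2, 0.6, -0.3]
width: 0.0873
gripper_force: 0.0
```

>>> arm_command(
  series=[0,0,0,0.138,-0.862,0,1,0,0,0,0.138,-0.862,0,1,0,0,0,0.138,-0.862,0,1],
)

```text
t: 10.22
eef_pos: [0.5321, -0.2307, 0.1537]
ee_rot: [-3.141, 0.001, 0.039]
force: [-0.2, -0.8, 0.4]
width: 0.0878
gripper_force: 0.0
```

>>> arm_command(
  series=[0,0,-0.106,0.138,-0.862,0,1,0,0,-0.106,0.138,-0.862,0,1,0,0,-0.106,0.138,-0.862,0,1,0,0,-0.106,0.138,-0.862,0,1,0,0,-0.106,0.138,-0.862,0,1],
)

```text
t: 10.85
eef_pos: [0.5426, -0.1462, 0.1542]
ee_rot: [-3.142, 0.001, 0.202]
force: [0.1, -0.6, -0.4]
width: 0.0875
gripper_force: 0.0
```

```bash
python3 -c "
from h import *
goal(.543,-.145,.054,11.7)"
```

```text
shift/0.1 [ 0.007 -0.011  1.002] turn/90 [-0.     0.    -0.001] t 10.85
```

>>> arm_command(
  series=[0,0,0,0,0,0.5,1,0,0,0,0,0,0.9,1,0,0,0,0,0,1,1,0,0,0,0,0,1,0.5,0,0,0,0,0,1,0,0,0,0,0,0,1,0,0,0,0,0,0,1,0,0,0,0,0,0,1,0],
)

```text
t: 11.85
eef_pos: [0.5433, -0.1448, 0.0554]
ee_rot: [3.141, -0.001, 0.204]
force: [-0.9, 2.4, 5.7]
width: 0.0518
gripper_force: 25.0
```

>>> arm_command(
  series=[0,0,0,0,0,-0.1,0,0,0,0,0,0,-0.4,0,0,0,0,0,0,-0.8,0,0,0,0,0,0,-1,0,0,0,0,0,0,-1,0,0,0,0,0,0,-1,0,0,0,0,0,0,-1,0,0,0,0,0,0,-1,0],
)

```text
t: 12.85
eef_pos: [0.5423, -0.145, 0.1535]
ee_rot: [-3.141, 0.002, 0.204]
force: [-0.2, 0.8, -7.4]
width: 0.0517
gripper_force: 25.0
```

```bash
python3 -c "
from h import *
for i in range(3):
  s=arm.get_state();print(s['eef_pos'],s['force'],s['width'],s['gripper_force']);arm.grab_frame('wrist')
goal(.493,.368,.185,-.6);goal(.507,-.309,.154,2.1)"
```

```text
[ 0.54234692 -0.14500699  0.1535334 ] [-0.15224267  0.79985678 -7.35250463] 0.05166184543475649 24.999907538294792
[ 0.5425107  -0.145007    0.15376116] [ 0.39439885 -0.28458406 -6.80614035] 0.0515020919222781 24.99991111457348
[ 0.54265483 -0.14497718  0.15395495] [ 0.22215141  1.14352236 -7.21932325] 0.051871408077066146 24.99995157122612
shift/0.1 [ 0.551 -5.124 -0.309] turn/90 [-0.     0.001  0.136] t 13.0
shift/0.1 [-0.681  1.534  0.002] turn/90 [-0.     0.001  0.106] t 13.0
```

About 7.1 N, so this is the filled one. It goes to the press with a firmer grip.

>>> arm_command(
  series=[0,0,0,0,-0.1,-0.05,0,0,0,0,0.092,-0.5,-0.052,0,0,0,0,0.092,-0.854,-0.052,0,0,0,0,0.092,-0.854,-0.052,0],
  force=45,
)

```text
t: 13.5
eef_pos: [0.5343, -0.0572, 0.1603]
ee_rot: [-3.141, -0.001, 0.206]
force: [-0.7, -1.1, -6.9]
width: 0.0519
gripper_force: 45.0
```

>>> arm_command(
  series=[0,0,0,0.092,-0.5,-0.052,0,0,0,0,0.092,-0.854,-0.052,0,0,0,0,0.092,-0.854,-0.052,0],
)

```text
t: 13.88
eef_pos: [0.5263, 0.0279, 0.1655]
ee_rot: [-3.141, -0.001, 0.206]
force: [0.0, 0.4, -7.4]
width: 0.0517
gripper_force: 45.0
```

>>> arm_command(
  series=[0,0,0,0.092,-0.5,-0.052,0,0,0,0,0.092,-0.854,-0.052,0,0,0,0,0.092,-0.854,-0.052,0],
)

```text
t: 14.25
eef_pos: [0.5181, 0.113, 0.1705]
ee_rot: [-3.141, -0.001, 0.206]
force: [-0.5, 0.3, -7.5]
width: 0.0518
gripper_force: 45.0
```

>>> arm_command(
  series=[0,0,0,0.092,-0.5,-0.052,0,0,0,0,0.092,-0.854,-0.052,0,0,0,0,0.092,-0.854,-0.052,0],
)

```text
t: 14.62
eef_pos: [0.5099, 0.1981, 0.1755]
ee_rot: [-3.141, -0.0, 0.205]
force: [-0.4, -0.3, -6.8]
width: 0.0514
gripper_force: 45.0
```

>>> arm_command(
  series=[0,0,0,0.092,-0.5,-0.052,0,0,0,0,0.092,-0.854,-0.052,0,0,0,0,0.092,-0.854,-0.052,0],
)

```text
t: 15.0
eef_pos: [0.5017, 0.2834, 0.1804]
ee_rot: [3.142, -0.0, 0.205]
force: [0.1, 0.3, -6.8]
width: 0.052
gripper_force: 45.0
```

>>> arm_command(
  series=[0,0,0.136,0.092,-0.5,-0.052,0,0,0,0.136,0.092,-0.854,-0.052,0,0,0,0.136,0.092,-0.854,-0.052,0,0,0,0.136,0.092,-0.854,-0.052,0,0,0,0.136,0.092,-0.854,-0.052,0,0,0,0.136,0.092,-0.854,-0.052,0],
)

```text
t: 15.75
eef_pos: [0.4935, 0.367, 0.1859]
ee_rot: [3.142, -0.0, -0.011]
force: [0.1, 0.3, -7.1]
width: 0.0518
gripper_force: 45.0
```

Run:
```python
from h import *
s=arm.get_state();print(s['eef_pos'],s['force'],s['width']);goal(.493,.368,.1,-.6)
f=arm.grab_frame('wrist');m=arm.camera_model('wrist')
P=np.array([[.493+a,.368+b,.056] for a,b in((.06,.045),(.06,-.045),(-.06,-.045),(-.06,.045))])
cv2.polylines(f,[np.int32(proj(m,P))],True,(0,255,0),1)
cv2.imwrite('pics/w3.png',f)
```

```text
[0.4934883  0.36701549 0.18590926] [ 0.06618942  0.31088003 -7.10553794] 0.05179278485022096
shift/0.1 [-0.005 -0.01   0.859] turn/90 [ 0. -0. -0.] t 15.75
```

View pics/w3.png

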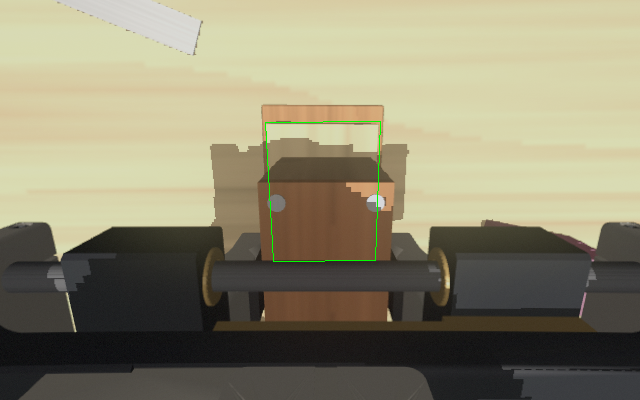

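The platen's far edge at row 122 matches the prediction, and the sides match as well. I set it down.

>>> arm_command(
  series=[0,0,0,0,-0.01,0.35,0,0,0,0,0,-0.01,0.6,0,0,0,0,0,-0.01,0.7,0,0,0,0,0,-0.01,0.76,0,0,0,0,0,-0.01,0.82,0,0,0,0,0,-0.01,0.855,0,0,0,0,0,-0.01,0.865,0,0,0,0,0,-0.01,0.865,0],
)

```text
t: 16.8
eef_pos: [0.4936, 0.3693, 0.0999]
ee_rot: [-3.141, -0.001, -0.01]
force: [1.1, 0.2, -2.7]
width: 0.052
gripper_force: 45.0
```

```bash
python3 -c "
from h import *
s=arm.get_state();print(s['eef_pos'],s['force'],s['moment'])"
```

```text
[0.49364706 0.3692694  0.09986444] [ 1.13156185  0.18231212 -2.70427636] [-0.51809518 -0.52102608 -0.0317471 ]
```

>>> arm_command(
  series=[0,0,0,0,0,0.012,0,0,0,0,0,0,0.012,0,0,0,0,0,0,0.012,0.75,0,0,0,0,0,0.012,0.85,0,0,0,0,0,0.012,0.85,0,0,0,0,0,0.012,0.85],
  force=25,
)

```text
t: 17.55
eef_pos: [0.4932, 0.3691, 0.098]
ee_rot: [-3.142, 0.0, -0.01]
force: [0.5, -0.1, -0.0]
width: 0.0741
gripper_force: 0.0
```

>>> arm_command(
  series=[0,0,0,0,0,-0.3,0.85,0,0,0,0,0,-0.9,0.85,0,0,0,0,0,-0.9,1,0,0,0,0,0,-0.9,1,0,0,0,0,0,-0.9,1],
)

```text
t: 18.18
eef_pos: [0.4927, 0.3684, 0.1868]
ee_rot: [3.14, 0.001, -0.01]
force: [0.8, 0.8, -0.3]
width: 0.0875
gripper_force: 0.0
```

```bash
python3 -c "
from h import *
goal(.546,-.0035,.16,-18.4)
f=arm.grab_frame('scene');cv2.imwrite('pics/s4.png',cv2.resize(f[100:300,130:530],None,fx=2,fy=2))"
```

```text
shift/0.1 [0.57  3.713 0.273] turn/90 [0.001 0.001 0.198] t 18.175
```

View pics/s4.png

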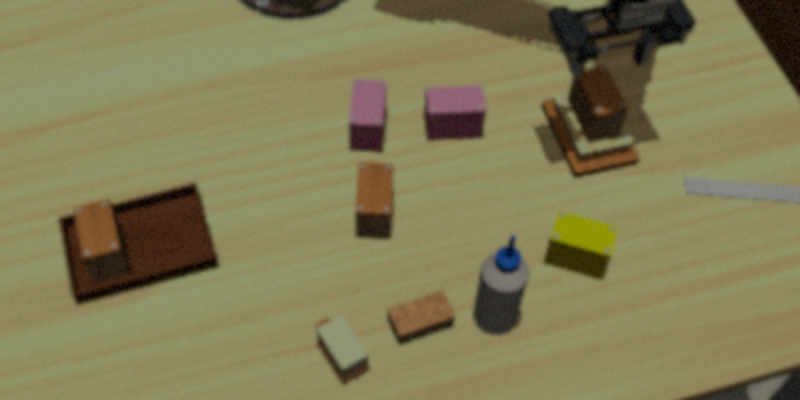

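The filled weight stands on the lowered platen at crop (600,100), and the first empty one is in the tray at (98,235). Now the last weight.

>>> arm_command(
  series=[0,0,0,0.143,0.928,0,1,0,0,0,0.143,0.928,0,1,0,0,0,0.143,0.928,0,1],
)

```text
t: 18.6
eef_pos: [0.5064, 0.2738, 0.1873]
ee_rot: [3.14, 0.001, -0.012]
force: [-0.2, 0.1, 0.1]
width: 0.0878
gripper_force: 0.0
```

>>> arm_command(
  series=[0,0,0,0.143,0.928,0,1,0,0,0,0.143,0.928,0,1,0,0,0,0.143,0.928,0,1],
)

```text
t: 18.98
eef_pos: [0.5199, 0.1817, 0.1875]
ee_rot: [3.141, 0.001, -0.012]
force: [-0.0, -0.4, 0.0]
width: 0.0874
gripper_force: 0.0
```

>>> arm_command(
  series=[0,0,0,0.143,0.928,0.1,1,0,0,0,0.143,0.928,0.1,1,0,0,0,0.143,0.928,0.1,1],
)

```text
t: 19.35
eef_pos: [0.5334, 0.0892, 0.1772]
ee_rot: [3.141, 0.001, -0.012]
force: [0.3, 0.4, 0.5]
width: 0.0876
gripper_force: 0.0
```

>>> arm_command(
  series=[0,0,0.198,0.143,0.928,0.273,1,0,0,0.198,0.143,0.928,0.273,1,0,0,0.198,0.143,0.928,0.273,1,0,0,0.198,0.143,0.928,0.273,1,0,0,0.198,0.143,0.928,0.273,1],
)

```text
t: 19.98
eef_pos: [0.5471, -0.0015, 0.151]
ee_rot: [-3.141, -0.001, -0.319]
force: [-0.2, 0.6, -0.7]
width: 0.0874
gripper_force: 0.0
```

```bash
python3 -c "
from h import *
goal(.546,-.0035,.054,-18.4)"
```

```text
shift/0.1 [-0.005  0.023  0.97 ] turn/90 [-0.    -0.     0.002] t 19.975
```

>>> arm_command(
  series=[0,0,0,0,0.01,0.5,1,0,0,0,0,0.01,0.9,1,0,0,0,0,0.01,0.97,1,0,0,0,0,0.01,0.97,0.5,0,0,0,0,0.01,0.97,0,0,0,0,0,0.01,0.97,0,0,0,0,0,0.01,0.97,0,0,0,0,0,0.01,0.97,0],
)

```text
t: 20.98
eef_pos: [0.5468, -0.0037, 0.0545]
ee_rot: [-3.141, -0.001, -0.321]
force: [-2.0, 1.2, 6.4]
width: 0.0516
gripper_force: 25.0
```

>>> arm_command(
  series=[0,0,0,0,0,-0.1,0,0,0,0,0,0,-0.4,0,0,0,0,0,0,-0.8,0,0,0,0,0,0,-1,0,0,0,0,0,0,-1,0,0,0,0,0,0,-1,0,0,0,0,0,0,-1,0,0,0,0,0,0,-1,0],
)

```text
t: 21.98
eef_pos: [0.546, -0.0039, 0.1529]
ee_rot: [3.141, 0.001, -0.321]
force: [0.4, 0.4, -1.8]
width: 0.0521
gripper_force: 25.0
```

```bash
python3 -c "
from h import *
print(arm.get_state()['force'],arm.get_state()['eef_pos'])
goal(.507,-.307,.154,2.1)"
```

```text
[ 0.41818031  0.40585575 -1.822887  ] [ 0.54599827 -0.00387149  0.15285704]
shift/0.1 [ 0.586  3.    -0.009] turn/90 [ 0.     0.001 -0.228] t 21.975
```

>>> arm_command(
  series=[0,0,0,0.147,0.4,0,0,0,0,0,0.147,0.75,0,0,0,0,0,0.147,0.75,0,0],
)

```text
t: 22.35
eef_pos: [0.5357, -0.0813, 0.1531]
ee_rot: [3.141, 0.001, -0.323]
force: [-0.2, 0.3, -1.6]
width: 0.0521
gripper_force: 25.0
```

>>> arm_command(
  series=[0,0,0,0.147,0.4,0,0,0,0,0,0.147,0.75,0,0,0,0,0,0.147,0.75,0,0],
)

```text
t: 22.72
eef_pos: [0.5263, -0.1566, 0.1532]
ee_rot: [3.141, 0.001, -0.323]
force: [-0.7, 0.6, -1.8]
width: 0.0517
gripper_force: 25.0
```

>>> arm_command(
  series=[0,0,0,0.147,0.4,0,0,0,0,0,0.147,0.75,0,0,0,0,0,0.147,0.75,0,0],
)

```text
t: 23.1
eef_pos: [0.517, -0.232, 0.1533]
ee_rot: [3.141, 0.001, -0.323]
force: [0.2, 0.1, -1.5]
width: 0.0519
gripper_force: 25.0
```

>>> arm_command(
  series=[0,0,-0.228,0.147,0.4,0,0,0,0,-0.228,0.147,0.75,0,0,0,0,-0.228,0.147,0.75,0,0,0,0,-0.228,0.147,0.75,0,0,0,0,-0.228,0.147,0.75,0,0,0,0,-0.228,0.147,0.75,0,0],
)

```text
t: 23.85
eef_pos: [0.5081, -0.3061, 0.1539]
ee_rot: [3.142, -0.0, 0.038]
force: [-0.1, -0.1, -0.9]
width: 0.0518
gripper_force: 25.0
```

```bash
python3 -c "
from h import *
print(arm.get_state()['force'],arm.get_state()['eef_pos'])
goal(.507,-.307,.060,2.1)"
```

```text
[-0.08737702 -0.06554758 -0.89072714] [ 0.50805836 -0.30614367  0.15390101]
shift/0.1 [-0.011  0.008  0.939] turn/90 [ 0.    -0.     0.001] t 23.85
```

>>> arm_command(
  series=[0,0,0,0,0,0.4,0,0,0,0,0,0,0.7,0,0,0,0,0,0,0.84,0,0,0,0,0,0,0.9,0,0,0,0,0,0,0.92,0,0,0,0,0,0,0.935,0,0,0,0,0,0,0.94,0,0,0,0,0,0,0.94,0],
)

```text
t: 24.85
eef_pos: [0.5081, -0.3071, 0.0606]
ee_rot: [3.141, -0.001, 0.037]
force: [-1.3, 0.5, 3.7]
width: 0.0518
gripper_force: 25.0
```

>>> arm_command(
  series=[0,0,0,0,0,0,0.73,0,0,0,0,0,0,0.73,0,0,0,0,0,0,0.73,0,0,0,0,0,0,0.73],
)

```text
t: 25.35
eef_pos: [0.5076, -0.307, 0.0597]
ee_rot: [-3.142, 0.0, 0.037]
force: [0.3, -0.1, 0.0]
width: 0.064
gripper_force: 0.0
```

>>> arm_command(
  series=[0,0,0,0,0,-0.3,0.73,0,0,0,0,0,-0.95,0.73,0,0,0,0,0,-0.95,0.73,0,0,0,0,0,-0.95,0.73],
)

```text
t: 25.85
eef_pos: [0.5077, -0.3069, 0.1551]
ee_rot: [-3.142, -0.001, 0.037]
force: [-0.7, -0.6, -0.6]
width: 0.0642
gripper_force: 0.0
```

>>> arm_command(
  series=[0,0,0,-0.3,-0.9,-0.8,0.73,0,0,0,-0.3,-0.9,-0.8,0.73,0,0,0,-0.3,-0.9,-0.8,0.73,0,0,0,-0.3,-0.9,-0.8,0.73],
)

```text
t: 26.35
eef_pos: [0.4739, -0.2178, 0.2337]
ee_rot: [-3.141, 0.001, 0.038]
force: [-0.8, 0.2, -0.3]
width: 0.0642
gripper_force: 0.0
```

>>> arm_command(
  series=[0,0,0,-0.3,-0.9,0,0.73,0,0,0,-0.3,-0.9,0,0.73,0,0,0,-0.3,-0.9,0,0.73,0,0,0,-0.3,-0.9,0,0.73],
)

```text
t: 26.85
eef_pos: [0.441, -0.1298, 0.2337]
ee_rot: [3.141, 0.002, 0.037]
force: [0.2, 0.1, 0.1]
width: 0.064
gripper_force: 0.0
```

Run:
```python
from h import *
f=arm.grab_frame('top');m=arm.camera_model('top');hsv=cv2.cvtColor(f,cv2.COLOR_BGR2HSV)
for n,(x0,y0,x1,y1),z in(("press",(110,190,200,290),.114),("tray",(420,185,540,285),.076)):
    k=np.zeros(f.shape[:2],np.uint8);k[y0:y1,x0:x1]=cv2.inRange(hsv,(0,120,105),(16,255,255))[y0:y1,x0:x1]
    for c in cv2.findContours(k,0,2)[0]:
        if cv2.contourArea(c)>250:print(n,rect(cast(m,c.reshape(-1,2),z)))
cv2.imwrite('pics/t5.png',cv2.resize(f[100:300,120:540],None,fx=1.85,fy=1.85))
```

```text
press (array([493.7, 369.1]), 89.4, 51.6, -0.4)
press (array([479.3, 340.6]), 135.3, 99.2, -0.7)
tray (array([ 511.1, -405.9]), 89.7, 51.6, 2.0)
```

View pics/t5.png

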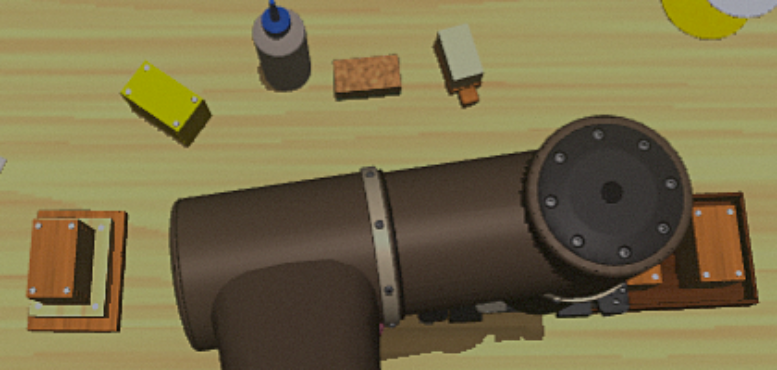

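The press weight measures (493.7, 369.1) mm, about 1 mm from the platen centre. Its lid size at z=0.114 agrees with the platen fully down. The tray weights and bystanders are in order, though the near tray weight is partly hidden by the arm; it was released at the floor height with the pads unloaded.

```bash
python3 -c "
from station import arm
print(arm.job_done())"
```

```text
the job is handed in; nothing more can be done
None
```

The job is handed in; no verdict came back. The filled weight (about 7.1 N on lifting) stands within about 1 mm of the platen centre with the platen down, and the two empty ones are in the tray. The arm partly hid the nearer tray weight in the last picture, so its placing rests on the gripper readings.

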